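# Release a seabed nodule from a drop cup into an instrument tray

## Task

Take the drop cup by its slanted handle, keep it upright, and bring it in under the head of the black instrument, over the metal tray; there push its release tab forward against the steel stop hanging behind the tray, feeling for it and pressing gently, so that the hinged bottom opens and the nodule drops into the tray. Then stand the empty cup upright back on the middle of its rubber mat and let go. Do not touch the nodule with the gripper, and leave the radio, mouse and shackle alone.

Things in the scene. Friction and masses are not known exactly. Their poses are not given: they have to be found in the camera images.
- cup: Grey square drop cup, open on top, 88 x 88 mm outside, 90 mm high, walls 4 mm, about 0.28 kg empty (varies). Origin: centre of its underside; z up, +x its front. Its bottom is a flap, its front bears a release tab, its rear (-x) a straight white handle 26 mm wide (y), 22 mm thick, 90 mm long.
- cup_grip (a point): Grip point on the handle's axis, 60 mm up along it: x -88, y 0, z 86 mm in the cup's frame, axes as the cup's. The handle runs from x -56, z 35 mm (a block joins it to the cup wall) to x -104, z 111 mm, leaning 32 degrees from vertical, up and away from the cup (direction -0.530, 0, 0.848). Grip it across y, with the tool along it.
- tab_rest (a point): Middle of the outer face of the release tab at rest (x 80, y 0, z 60 mm in the cup's frame; does not follow the tab). Steel plate 36 mm wide, 40 mm high. It slides straight towards the cup (-x) by 20 mm against a spring: 3 to 7 N to start, about 10 N fully in, then a hard end. A linkage opens the flap as it goes in, 60 rad per m; let go, it springs out and shuts the flap.
- flap_hinge (a point): Hinge of the cup's steel bottom flap, along the rear lower edge (x -39, z 8 mm in the cup's frame, axis y). The flap is 78 mm long; with the tab fully in it hangs nearly 70 degrees down, to 65 mm below the cup's foot, and the nodule slides off it forward and down. Opened less than 45 degrees (tab 13 mm in) it may keep the nodule.
- nodule: Dark brown lumpy seabed nodule, about 55 mm across, 0.12 kg (varies), lying loose in the cup on the flap. Origin on its surface, about 26 mm from its centre (underneath at the start).
- stand: Black instrument stand, fixed, 230 x 350 mm, 415 mm high, open in front (-x) and at the sides. Origin on the bench at the middle of the tray; +x points to its back. Two columns 35 x 30 mm at x 115, y +-155 mm carry the head over the tray; a stop hangs under the head.
- tray_floor (a point): Floor of the stand's aluminium tray, 10 mm above the bench at the stand's origin, axes as the stand's. Inside, the tray reaches x -75 to 85, y -75 to 75 mm; rim 50 mm above the bench, back wall 90 mm. With the cup's foot 140 mm above the bench (125 to 160 is fine) the tab meets the stop and the open flap clears tray and nodule.
- head_edge (a point): Middle of the lower front edge of the stand's head: x -75 mm in the stand's frame, 330 mm above the bench. The head covers x -75 to 135, y -175 to 175 mm, up to 415 mm. A gripper pointing straight down at the cup's handle does not fit beside it; one tilted about 32 degrees along the handle, pointing forward and down, does.
- stop_mean (a point): Mean place of the front face of the steel stop plate: x 65 mm in the stand's frame, 205 mm above the bench. The plate is 80 mm wide and 80 mm high. The real face stands up to 12 mm nearer or farther along the stand's x; it is set anew each time and not reported: feel for it. It does not give way; more than 25 N would bend it.
- mat: Dark grey rubber mat on the bench, 200 x 170 mm, 4 mm thick, fixed. The cup starts on it and goes back on it. Origin: centre of its underside.
- radio: Black hand-held radio, 60 x 125 x 34 mm with a 70 mm aerial, lying on the bench; bystander.
- mouse: Grey computer mouse, 100 x 58 x 32 mm, bystander on the bench.
- shackle: Steel shackle, 75 x 66 x 12 mm, bystander lying on the bench.
There are look-alikes about, which are no part of the job. Of the things that look like the cup, take the one that is nearest to the robot's base at the start.

How it is judged:
By the outcome, as a careful person would: the job done as asked, in the order asked, and still so for the second after the job is handed in, with the robot touching nothing.
It also fails if it takes over 72 s, if anything falls off the work surface, if the arm or the gripper's body presses on something with over 40 N, if the wrist force passes 120 N, or if a joint passes its speed limit or range.

## Robot

A 7-joint arm with a two-finger parallel gripper is mounted at the origin on the work surface. World frame = base frame: x ahead of the robot, y to its left, z up, the work surface at z = 0. Lengths are in m, angles in rad, forces in N, time in s.
With the tool pointing down it reaches from about 0.425 to 0.875 m from the base axis. Payload 8.4 kg.
Tool frame: the origin (TCP) lies midway between the tips of the shut fingers; the grasp point (between the pads) lies 19 mm behind it (r.grip_point_offset is the distance from the TCP to the grasp point, in m); z points along the fingers, y is the direction in which the jaws open and shut (so a half turn about z gives the same grasp; the last joint's range is limited). The gripper opens to 85 mm and grips with 20 to 120 N. Pads are 22 mm wide; open, the fingers measure 114 mm over their backs; the gripper's body (76 mm by 85 mm) begins 54 mm behind the grasp point. The pads swing forward as they close: fully open they stand 13 mm farther back than shut.
Start: joints at [-0.099, 0.333, 0.04, 1.465, -0.013, 1.343, -0.059], TCP at [0.65, -0, 0.201] pointing down, gripper open.
Joint ranges: [-2.58, 2.58], [-0.38, 2.09], [-1.3, 1.39], [0.25, 2.4], [-1.5, 4.64], [0.08, 2.09], [-2.65, 2.65]. Speed limits (rad/s): [2.22, 2.22, 2.79, 2.79, 3.14, 3.14, 3.14].

## Interface

Orientations are given as a unit quaternion [x, y, z, w].
In Python, from rig import r gives the robot as it stands.
- The arm moves only by the shell command python3 -m crank 'ROWS' [FORCE]. ROWS is JSON, a list of rows, each a list of 7 numbers: the shift along the world's x, y, z in mm, then the turn, a rotation vector about the world's x, y, z in degrees, then the closure, from 0 (fully open) to 1 (shut). A call has 1 to 12 rows; each row shifts and turns the commanded pose from where the row before left it; what a row does not reach is not made up. A row lasts 1/10 s, in which the tool goes at most 50 mm and 8.59 degrees, less where a joint would pass 70% of its speed; a pose out of reach is approached as far as the arm can. A call with a gripper value outside its range is refused whole. The fingers move at their own pace and stop on an object; FORCE is the grip in N (left out, the last holds). Time passes only in rows, so rows that do not move let the fingers close. It gives the time, the measured TCP pose, the force and the opening at its end, in the units of the state.
- r.get_obs(): the state, without advancing time (a new reading comes with each control period).
- r.capture(name): name is "scene" or "side" or "wrist"; returns a dict with "img" (480x640x3 uint8, red, green, blue), "fx", "fy", "cx", "cy" (pixels), "rvec" (rotation vector, rad) and "tvec" (3), from world to camera coordinates, as OpenCV has them; the wrist camera has in their place "tool_from_camera" (4x4, takes a point from camera to tool coordinates, whose origin is the TCP and whose axes are the flange's). Camera axes: x right, y down, z forward; pixel columns grow to the right and rows downward; lengths in m; the calibration is good to about 2 mm. A picture is of the moment at which its call begins: read the wrist's pose just before it. There is no depth.
- r.finish_job(): hands the job in, once; it reports no verdict.
Trained networks look in a picture, given as the dict that the camera call returned (one of the last four; its "shot" number tells which), for a name from the list of things; names that differ only in an ending like _2 or _b are one class to them, and where a whole thing is asked for, a point or a joint stands for the part that bears it (a point fixed in the world has none). Each returns a list of dicts, best first, with "confidence" (0 to 1); they miss things now and then, are a little off and sometimes report something else, mostly with a low value. They report only what shows in the picture. A call takes as long as a camera call. They do not tell look-alikes from the thing itself.
- r.find_in(label, picture): "location" ([column, row] as shares, 0 to 1, of the picture: columns of its width, rows of its height, amid what is visible of it).
- r.pinpoint(label, picture): "location" ([column, row] as shares, 0 to 1, of the picture: columns of its width, rows of its height: a listed point, or the origin of a listed thing).
The state is a dict: "clock": time; "qpos": joint angles; "qd": joint speeds; "tau": joint torques, N m; "eef_pos": TCP position; "orientation": TCP orientation; "contact_force": force on the tool from outside, world axes, zero at the start; "moment": the same for the moment, N m; "finger_gap": finger opening in m.
Only numpy, scipy, OpenCV 4.12 (cv2) and the standard library are available. Lean on these libraries where they do the work, as an engineer would, in place of code of your own. Each camera call takes 0.05 s, during which the arm holds its last target.

## Working session

There is one attempt and no reset: what is moved stays moved. The work goes in short steps, Python scripts to look and compute and a shell command to move; the robot and the scene stay as the last step left them, time stands still between calls to the robot, and variables do not carry over. Pictures are saved under pics/ and viewed, and the job is handed in when it is done.

```bash
ls; mkdir -p pics
cat > h.py <<'E'
import numpy as np, cv2
from rig import r
from scipy.spatial.transform import Rotation as R
def cam(p):
    K=np.array([[p['fx'],0,p['cx']],[0,p['fy'],p['cy']],[0,0,1]])
    if 'rvec' in p:
        Rm=cv2.Rodrigues(np.array(p['rvec'],float))[0]; t=np.array(p['tvec'],float).ravel()
    else:
        o=p['_obs']; T=np.eye(4); T[:3,:3]=R.from_quat(o['orientation']).as_matrix(); T[:3,3]=o['eef_pos']
        M=np.linalg.inv(T@np.array(p['tool_from_camera'])); Rm=M[:3,:3]; t=M[:3,3]
    return K,Rm,t
def shot(n,fn=None):
    o=r.get_obs(); p=r.capture(n); p['_obs']=o
    if fn: cv2.imwrite('pics/'+fn,cv2.cvtColor(p['img'],cv2.COLOR_RGB2BGR))
    return p
def proj(p,X):
    K,Rm,t=cam(p); x=(Rm@np.atleast_2d(X).T).T+t; u=(K@x.T).T; return u[:,:2]/u[:,2:]
def ray(p,uv):
    K,Rm,t=cam(p); d=Rm.T@np.linalg.inv(K)@np.array([uv[0],uv[1],1.]); return -Rm.T@t,d/np.linalg.norm(d)
def onz(p,uv,z):
    c,d=ray(p,uv); return c+d*(z-c[2])/d[2]
def px(l): return np.array(l)*[640,480]
def tri(obs):
    A=np.zeros((3,3));b=np.zeros(3)
    for p,uv in obs:
        c,d=ray(p,uv);P=np.eye(3)-np.outer(d,d);A+=P;b+=P@c
    return np.linalg.solve(A,b)
E
python3 - <<'E'
from h import *
print(r.get_obs())
for n in ['scene','side','wrist']:
    p=shot(n,n+'0.png')
    if n!='wrist':
        c,d=ray(p,(320,240)); print(n,'cam at',c,d)
    for l in ['cup','cup_grip','tab_rest','flap_hinge','nodule','stand','tray_floor','head_edge','mat','stop_mean']:
        f=[(np.round(px(x['location'])),round(x['confidence'],2)) for x in r.pinpoint(l,p)]
        print(n,l,f)
E
```

```text
pics
{'clock': 0.0, 'qpos': array([-0.09920341,  0.33389714,  0.03981661,  1.46625005, -0.01338604,
        1.34329773, -0.05852908]), 'qd': array([-0.00026447,  0.00019137,  0.00086407, -0.00113759,  0.00020656,
        0.00012105, -0.00065057]), 'tau': array([ 4.63630895e-04, -6.58554840e+01,  1.36586554e+00, -4.05554795e+01,
        1.68904377e-02,  1.27170872e-02, -1.99809978e-05]), 'eef_pos': array([6.49506452e-01, 1.66128572e-06, 2.00539794e-01]), 'orientation': array([ 7.07101402e-01,  7.07111715e-01, -5.96147035e-04, -5.23708146e-04]), 'contact_force': array([ 0.34724191, -0.51920628, -0.62713965]), 'moment': array([-0.00372429, -0.03556342, -0.04078651]), 'finger_gap': 0.08535986976156139}
scene cam at [ 0.55773801 -0.49002084  1.70931053] [ 0.02730779  0.33010242 -0.94355004]
scene cup [(array([401., 273.]), 0.75), (array([341., 337.]), 0.72)]
scene cup_grip [(array([378., 254.]), 0.93), (array([310., 334.]), 0.79)]
scene tab_rest [(array([366., 333.]), 0.94), (array([423., 274.]), 0.63)]
scene flap_hinge [(array([324., 341.]), 0.93), (array([384., 267.]), 0.87)]
scene nodu
[... 552 characters left out ...]
ule [(array([348., 229.]), 0.54), (array([352., 228.]), 0.43), (array([334., 206.]), 0.29)]
side stand [(array([266., 324.]), 0.6)]
side tray_floor [(array([268., 324.]), 0.66)]
side head_edge [(array([278., 277.]), 0.74)]
side mat [(array([356., 235.]), 0.57)]
side stop_mean []
wrist cup [(array([493., 234.]), 0.77), (array([302., 381.]), 0.66)]
wrist cup_grip [(array([215., 436.]), 0.83), (array([460., 219.]), 0.7)]
wrist tab_rest [(array([372., 420.]), 0.88), (array([596., 289.]), 0.65)]
wrist flap_hinge [(array([468., 225.]), 0.98), (array([271., 385.]), 0.67)]
wrist nodule []
wrist stand []
wrist tray_floor []
wrist head_edge []
wrist mat [(array([ 90., 161.]), 0.58)]
wrist stop_mean []
```

View pics/scene0.png

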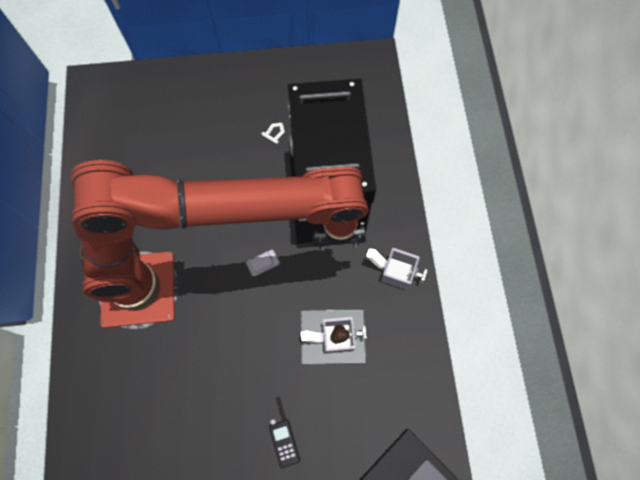

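View pics/side0.png

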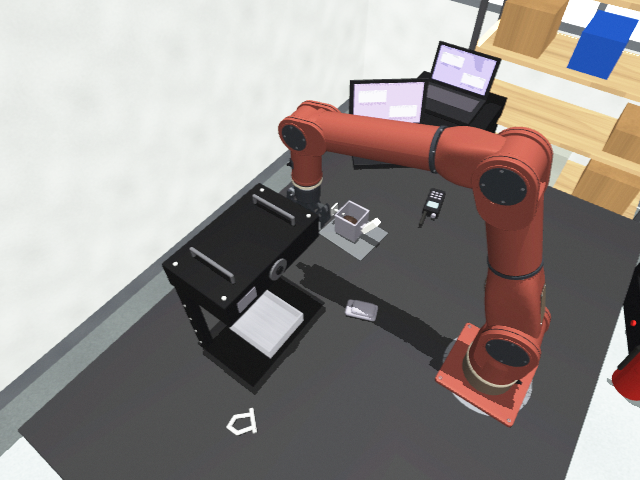

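View pics/wrist0.png

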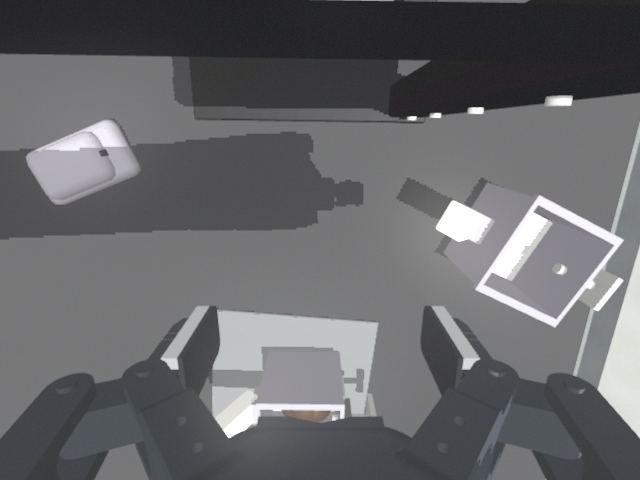

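Run:
```python
from h import *
from scipy.optimize import least_squares
S=shot('scene');D=shot('side')
def fit(obs,z,x0):
    def res(v):
        Rz=R.from_euler('z',v[2]).as_matrix(); o=[]
        for p,X,uv in obs:
            o+=list((proj(p,Rz@np.array(X)/1000+[v[0],v[1],z])[0]-uv))
        return np.array(o)
    s=least_squares(res,x0,loss='soft_l1'); print(s.x,np.degrees(s.x[2])); print(np.round(res(s.x).reshape(-1,2),1)); return s.x
c0=onz(S,(341,337),.004);print(c0)
P=dict(cup=(0,0,0),cup_grip=(-88,0,86),tab_rest=(80,0,60),flap_hinge=(-39,0,8))
obs=[(S,P['cup'],(341,337)),(S,P['cup_grip'],(310,334)),(S,P['tab_rest'],(366,333)),(S,P['flap_hinge'],(324,341)),
(D,P['cup'],(353,228)),(D,P['cup_grip'],(372,225)),(D,P['tab_rest'],(336,205)),(D,P['flap_hinge'],(361,231))]
cup=fit(obs,.004,[c0[0],c0[1],0])
print('mat',onz(S,(332,336),.002),onz(D,(356,235),.002))
print('decoy',onz(S,(401,273),0))
print('headedge',onz(S,(294,154),.33),onz(D,(278,277),.33),'tray',onz(D,(268,324),.01),onz(D,(266,324),0))
for n,p in(('S',S),('D',D)):
    im=cv2.cvtColor(p['img'],cv2.COLOR_RGB2BGR)
    a=(260,60,400,260) if n=='S' else (150,170,340,400)
    cv2.imwrite(f'pics/z{n}.png',cv2.resize(im[a[1]:a[3],a[0]:a[2]],None,fx=3 if n=='S' else 2.6,fy=3 if n=='S' else 2.6,interpolation=cv2.INTER_CUBIC))
```

```text
[ 0.64011396 -0.22335946  0.004     ]
[ 0.62951571 -0.23165103 -0.10351517] -5.930982275454423
[[-3.   3. ]
 [-0.6  1.5]
 [-1.3  3.9]
 [ 1.6 -1.4]
 [-2.1 -0.1]
 [-0.4 -0.5]
 [-1.   1.6]
 [-1.8  0.8]]
mat [ 0.61224044 -0.21693174  0.002     ] [ 0.59623518 -0.2151887   0.002     ]
decoy [ 0.86068977 -0.03416319  0.        ]
headedge [0.55013547 0.2596593  0.33      ] [0.5492827  0.25964753 0.33      ] tray [0.62028207 0.2596125  0.01      ] [0.62971469 0.25962807 0.        ]
```

View pics/zS.png

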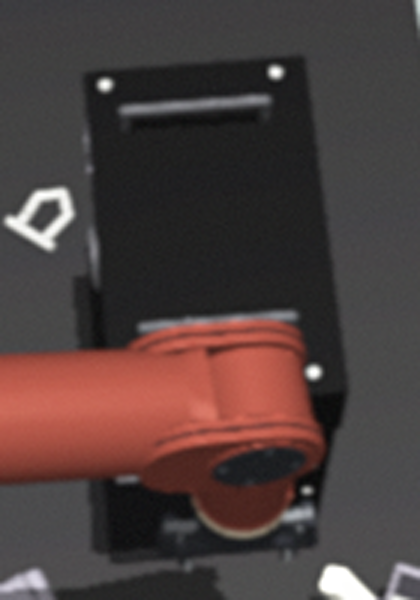

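View pics/zD.png

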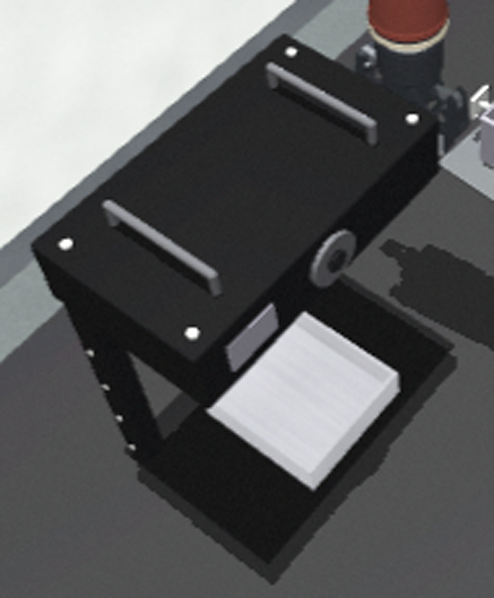

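Run:
```python
from h import *
from scipy.optimize import least_squares
S=shot('scene');D=shot('side')
def fit(obs,x0):
    def res(v):
        Rz=R.from_euler('z',v[2]).as_matrix(); o=[]
        for p,X,uv in obs:
            o+=list((proj(p,Rz@np.array(X)/1000+[v[0],v[1],0])[0]-uv))
        return np.array(o)
    s=least_squares(res,x0,loss='soft_l1'); print(s.x,np.degrees(s.x[2])); print(np.round(res(s.x).reshape(-1,2),1)); return s.x
obs=[(S,(-75,175,415),(288,84.3)),(S,(135,175,415),(360.7,79)),(S,(135,-175,415),(375,189)),
(D,(135,175,415),(163.5,263.5)),(D,(-75,175,415),(225,309)),(D,(-75,-175,415),(319.2,217)),(D,(135,-175,415),(259.6,183.8)),
(S,(-75,0,330),(294,154)),(D,(-75,0,330),(278,277)),(D,(0,0,10),(268,324))]
st=fit(obs,[.625,.26,0])
Rz=R.from_euler('z',st[2]).as_matrix()
def w(X): return Rz@np.array(X)/1000+[st[0],st[1],0]
im=cv2.cvtColor(D['img'],cv2.COLOR_RGB2BGR)
def poly(im,p,pts,col,ox,oy,f):
    q=((proj(p,np.array(pts))-[ox,oy])*f).astype(int); cv2.polylines(im,[q.reshape(-1,1,2)],True,col,1)
f=2.6;im=cv2.resize(im[170:400,150:420],None,fx=f,fy=f)
poly(im,D,[w(x) for x in [(-75,-75,10),(85,-75,10),(85,75,10),(-75,75,10)]],(0,255,0),150,170,f)
poly(im,D,[w(x) for x in [(-75,-175,330),(-75,175,330),(-75,175,415),(-75,-175,415)]],(0,0,255),150,170,f)
poly(im,D,[w(x) for x in [(65,-40,165),(65,40,165),(65,40,245),(65,-40,245)]],(255,0,0),150,170,f)
cu=[0.63,-.2317,-.10];Rc=R.from_euler('z',cu[2]).as_matrix()
def c(X): return Rc@np.array(X)/1000+[cu[0],cu[1],.004]
poly(im,D,[c(x) for x in [(44,44,90),(44,-44,90),(-44,-44,90),(-44,44,90)]],(0,255,0),150,170,f)
poly(im,D,[c(x) for x in [(44,44,0),(44,-44,0),(-44,-44,0),(-44,44,0)]],(0,255,0),150,170,f)
cv2.imwrite('pics/ov1.png',im)
im=cv2.cvtColor(S['img'],cv2.COLOR_RGB2BGR);f=7;im=cv2.resize(im[300:375,290:390],None,fx=f,fy=f,interpolation=cv2.INTER_CUBIC)
poly(im,S,[c(x) for x in [(44,44,90),(44,-44,90),(-44,-44,90),(-44,44,90)]],(0,255,0),290,300,f)
poly(im,S,[c(x) for x in [(80,18,80),(80,-18,80),(80,-18,40),(80,18,40)]],(0,0,255),290,300,f)
poly(im,S,[c(x) for x in [(-104,0,111),(-56,0,35)]],(0,0,255),290,300,f)
poly(im,S,[np.array(x)for x in [(.51,-.14,.004),(.71,-.14,.004),(.71,-.31,.004),(.51,-.31,.004)]],(255,255,0),290,300,f)
cv2.imwrite('pics/ov2.png',im)
```

```text
[ 0.62094529  0.25964379 -0.01673074] -0.9586010714900222
[[-1.4 -0.5]
 [ 0.  -0.6]
 [ 0.2  2.3]
 [-2.5 -0.5]
 [-0.4 -0. ]
 [ 0.5 -2.4]
 [-0.4 -2.4]
 [-1.5 -0.3]
 [ 0.7  1. ]
 [-0.2 -0.1]]
```

View pics/ov1.png

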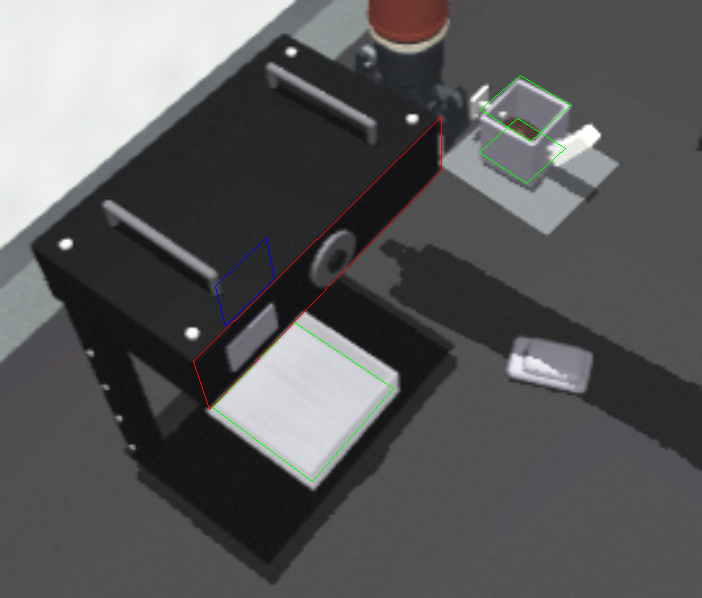

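View pics/ov2.png

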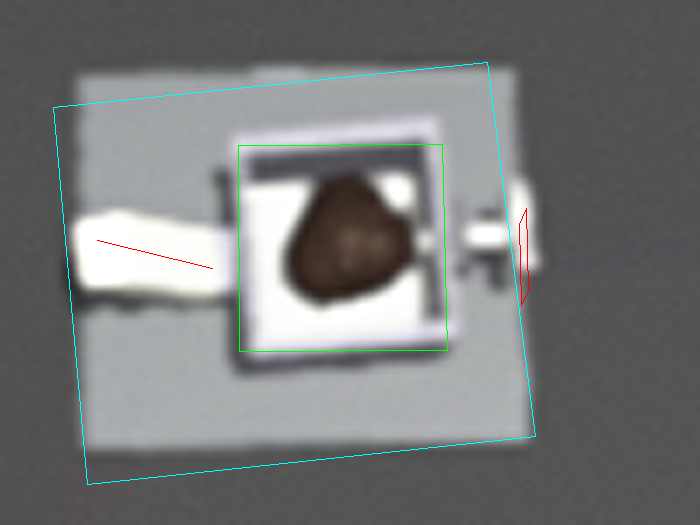

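```bash
cat > fit2.py <<'E'
from h import *
from scipy.optimize import least_squares
def fit(obs,x0,z):
    def res(v):
        Rz=R.from_euler('z',v[2]).as_matrix(); o=[]
        for p,X,uv in obs:
            o+=list((proj(p,Rz@np.array(X)/1000+[v[0],v[1],z])[0]-uv))
        return np.array(o)
    s=least_squares(res,x0,loss='soft_l1'); print(s.x,np.degrees(s.x[2])); print(np.round(res(s.x).reshape(-1,2),1).tolist()); return s.x
E
python3 - <<'E'
from fit2 import *
S=shot('scene');D=shot('side')
s=lambda a,b:(290+a/7,300+b/7)
d=lambda a,b:(150+a/2.6,170+b/2.6)
c=[(-44,44,90),(44,44,90),(44,-44,90),(-44,-44,90)]
o1=[(S,X,s(*u)) for X,u in zip(c,[(232,135),(440,118),(460,330),(240,352)])]
o2=[(D,X,d(*u)) for X,u in zip(c,[(533,140),(481,118),(520,80),(567,103)])]
fit(o1,[.63,-.23,0],.004);fit(o2,[.63,-.23,0],.004);fit(o1+o2,[.63,-.23,0],.004)
m=[(-100,85,4),(100,85,4),(100,-85,4),(-100,-85,4)]
o1=[(S,X,s(*u)) for X,u in zip(m,[(77,72),(517,68),(530,442),(88,450)])]
o2=[(D,X,d(*u)) for X,u in zip([m[3],m[0]],[(618,163),(548,235)])]
fit(o1,[.63,-.23,0],.0);fit(o2,[.63,-.23,0],.0);fit(o1+o2,[.63,-.23,0],.0)
E
```

```text
[ 0.63129205 -0.22558658 -0.03170677] -1.8166642730729208
[[0.2, 0.5], [-0.5, 0.8], [-0.7, -0.3], [1.2, -1.2]]
[ 0.62862452 -0.22826816 -0.00274194] -0.15710173925142834
[[0.5, 1.3], [-0.2, -1.1], [-1.6, -0.8], [0.7, 0.6]]
[ 0.63002357 -0.22682501 -0.01789531] -1.0253257272091423
[[-0.3, 1.2], [-1.1, 1.1], [-0.9, -0.0], [1.1, -0.6], [-0.3, 1.4], [-0.8, -1.2], [-1.9, -0.8], [0.3, 0.8]]
[ 0.61600549 -0.21900808 -0.08600889] -4.927946583823386
[[0.5, 0.2], [-0.1, -0.3], [0.3, 0.0], [-0.8, 0.1]]
[ 0.6120329  -0.2158289  -0.07156519] -4.100383354127257
[[0.2, -0.4], [-0.2, 0.3]]
[ 0.61497993 -0.21876915 -0.08567391] -4.9087533340064
[[0.2, 0.2], [-0.4, -0.4], [-0.0, -0.1], [-1.1, 0.0], [-0.0, -0.8], [-1.0, -0.6]]
```

Run:
```python
from h import *
p=shot('wrist');print(np.round(p['tool_from_camera'],3),r.get_obs()['clock'])
```

```text
[[-0.    -0.952 -0.305  0.078]
 [ 1.    -0.     0.    -0.   ]
 [-0.    -0.305  0.952 -0.171]
 [ 0.     0.     0.     1.   ]] 2.0
```

```bash
python3 -m crank '[[-20,-30,10,0,0,-8,0],[-20,-35,10,0,0,-8,0],[-20,-35,10,0,0,-8,0],[-20,-30,10,0,0,-8,0],[-20,-30,10,0,0,-8,0],[-20,-20,0,0,0,-8,0],[-20,-20,0,0,0,-8,0],[-15,-15,0,0,0,-8,0],[-10,-8,0,0,0,-8,0],[-5,0,0,0,0,-8,0],[-5,0,0,0,0,-8,0],[0,0,0,0,0,-4,0]]'
python3 -m crank '[[0,0,0,0,-8,0,0],[0,0,0,0,-8,0,0],[0,0,0,0,-8,0,0],[0,0,0,0,-8,0,0],[0,0,0,0,0,0,0],[0,0,0,0,0,0,0]]'
python3 - <<'E'
from h import *
o=r.get_obs();print(o['qpos'],R.from_quat(o['orientation']).as_matrix().round(3),o['eef_pos'],o['contact_force'])
p=shot('wrist','w1.png')
for l in ['cup','cup_grip','tab_rest','flap_hinge','nodule','mat']:
    print(l,[(np.round(px(x['location']),1),round(x['confidence'],2)) for x in r.pinpoint(l,p)])
E
```

```text
clock: 3.2
eef_pos: [0.4744, -0.2233, 0.2517]
orientation: [1.0, -0.021, 0.0, -0.0]
contact_force: [-0.2, 0.1, 0.3]
finger_gap: 0.0857
clock: 3.8
eef_pos: [0.4744, -0.2229, 0.2519]
orientation: [0.961, -0.017, 0.276, -0.005]
contact_force: [0.3, 0.4, 0.8]
finger_gap: 0.0853
[ 0.10007469 -0.36120336  0.36842871  2.14210627 -0.16086306  0.84235434
 -1.05023165] [[ 0.847 -0.03   0.53 ]
 [-0.036 -0.999  0.   ]
 [ 0.53  -0.019 -0.848]] [ 0.47439548 -0.22293071  0.25186568] [0.30293515 0.3525428  0.83288721]
cup [(array([322.8, 189.1]), 0.67), (array([188.4,  59.1]), 0.63)]
cup_grip [(array([128. ,  63.2]), 0.89), (array([320.2, 237.1]), 0.86)]
tab_rest [(array([321.2, 110.1]), 0.59)]
flap_hinge [(array([324.6, 216.7]), 0.96), (array([170.6,  79.1]), 0.88)]
nodule [(array([320.4, 187.8]), 0.59)]
mat []
```

View pics/w1.png

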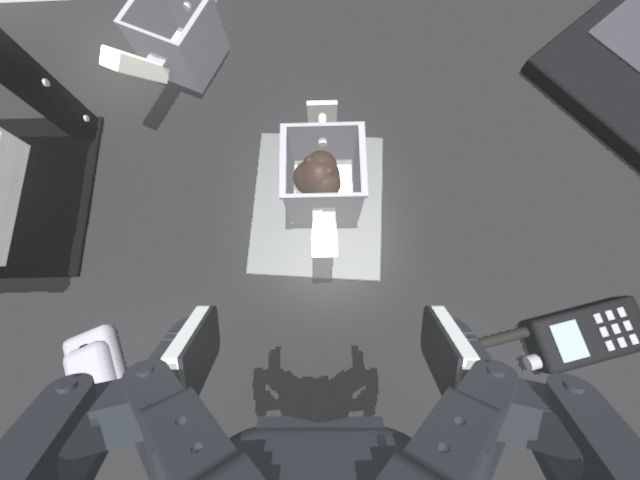

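Run:
```python
from fit2 import *
p=shot('wrist')
# image up=+x, left=+y
c=[(44,44,90),(44,-44,90),(-44,-44,90),(-44,44,90)]
P=[((0,0,0),(322.8,189.1)),((-88,0,86),(320.2,237.1)),((80,0,60),(321.2,110.1)),((-39,0,8),(324.6,216.7))]
a=fit([(p,X,u) for X,u in zip(c,[(279,123),(366,122),(367,194),(285,199)])],[.63,-.23,0],.004)
fit([(p,X,u) for X,u in P],[.63,-.23,0],.004)
m=[(100,85,4),(100,-85,4),(-100,-85,4),(-100,85,4)]
fit([(p,X,u) for X,u in zip(m,[(262,134),(383,138),(381,280),(248,272)])],[.63,-.23,0],.0)
im=cv2.cvtColor(p['img'],cv2.COLOR_RGB2BGR)[80:300,220:420]
cv2.imwrite('pics/w1z.png',cv2.resize(im,None,fx=2.7,fy=2.7,interpolation=cv2.INTER_CUBIC))
```

```text
[ 0.62888586 -0.22986074  0.00511136] 0.29285957592101386
[[4.2, 0.8], [-3.4, -1.4], [1.0, 1.1], [-1.0, -0.7]]
[ 0.6298463  -0.22655678 -0.03185167] -1.824966245824809
[[-0.5, 0.8], [1.0, 0.5], [0.5, -0.7], [-2.4, -0.7]]
[ 0.61366207 -0.22063772 -0.08642776] -4.951945943875245
[[-0.5, -2.9], [1.0, -1.9], [0.9, 0.7], [-2.1, 1.3]]
```

View pics/w1z.png

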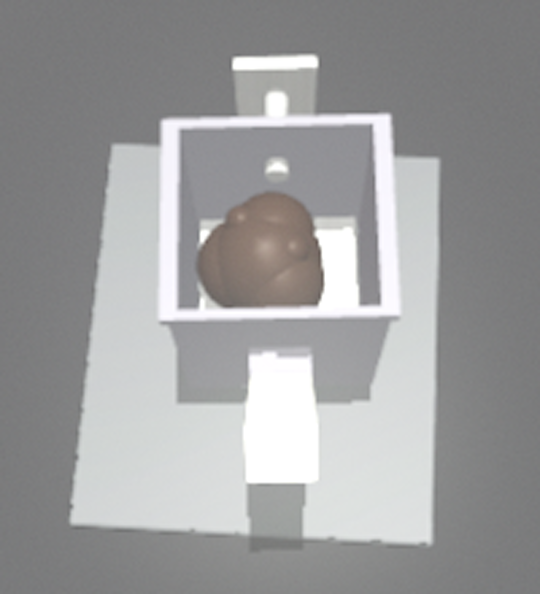

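Run:
```python
from fit2 import *
p=shot('wrist')
f=lambda a,b:(220+a/2.7,80+b/2.7)
P=[((44,44,90),(161,119)),((44,-44,90),(391,115)),((-44,-44,90),(399,318)),((-44,44,90),(159,321)),((-44,44,0),(177,403)),((-44,-44,0),(368,402)),((80,18,80),(233,58)),((80,-18,80),(318,56))]
a=fit([(p,X,f(*u)) for X,u in P],[.63,-.23,0],.004)
Rz=R.from_euler('z',a[2]).as_matrix()
g=Rz@np.array([-.088,0,.086])+[a[0],a[1],.004]; dz=Rz@np.array([.530,0,-.848])
o=r.get_obs(); print('grip',g,'tcp tgt',g+dz*.019,'delta',g+dz*.019-o['eef_pos'], 'tool y',R.from_quat(o['orientation']).as_matrix()[:,1], o['clock'])
M=R.from_quat(o['orientation']).as_matrix()
T=np.c_[Rz@[.848,0,.53],-Rz@[0,1,0],dz]
print(np.degrees(R.from_matrix(T@M.T).as_rotvec()))
```

```text
[ 0.62658828 -0.22671783 -0.03256462] -1.86581543715286
[[2.3, 0.2], [-3.3, 1.1], [-4.1, 0.8], [0.5, 0.0], [3.0, -5.3], [0.2, -5.1], [-0.0, -0.1], [-0.4, 0.4]]
grip [ 0.53863493 -0.22385265  0.09      ] tcp tgt [ 0.5486996  -0.22418052  0.073888  ] delta [ 0.07336507 -0.00115264 -0.17744252] tool y [-0.02932152 -0.99940289 -0.01827879] 4.25
[-1.04890481 -0.03381731 -0.18589507]
```

```bash
python3 -m crank '[[5,0,-20,-1,0,0,0],[6,0,-25,0,0,0,0],[6,0,-25,0,0,0,0],[5,0,-20,0,0,0,0],[4,0,-12,0,0,0,0],[0,0,0,0,0,0,0],[0,0,0,0,0,0,0]]'
python3 - <<'E'
from h import *
o=r.get_obs();print(o['qpos'].round(2),o['contact_force'])
p=shot('wrist','w2.png')
for l in ['cup','cup_grip','tab_rest','flap_hinge']:
    print(l,[(np.round(px(x['location']),1),round(x['confidence'],2)) for x in r.pinpoint(l,p)])
M=R.from_quat(o['orientation']).as_matrix();print(M.round(3))
# where grip plane central: project handle model for current estimate
a=[.6285,-.2265,-.032];Rz=R.from_euler('z',a[2]).as_matrix()
w=lambda X:Rz@np.array(X)/1000+[a[0],a[1],.004]
im=cv2.cvtColor(p['img'],cv2.COLOR_RGB2BGR)
for pts in [[(-56,0,35),(-104,0,111)],[(44,44,90),(44,-44,90),(-44,-44,90),(-44,44,90)],[(-104-9,13,111-6),(-104-9,-13,111-6),(-104+9,-13,111+6),(-104+9,13,111+6)]]:
    cv2.polylines(im,[proj(p,np.array([w(x) for x in pts])).astype(int).reshape(-1,1,2)],True,(0,255,0),1)
cv2.imwrite('pics/w2o.png',im)
E
```

```text
clock: 4.95
eef_pos: [0.5013, -0.2231, 0.15]
orientation: [0.961, -0.014, 0.276, 0.004]
contact_force: [1.0, -0.2, 0.6]
finger_gap: 0.0852
[ 0.03 -0.21  0.44  2.26 -0.27  0.58 -0.93] [ 0.99008329 -0.21223209  0.60068644]
cup [(array([149.6,  12.5]), 0.88), (array([318.8, 173.6]), 0.6)]
cup_grip [(array([57.4,  0. ]), 0.91), (array([319.8, 234.9]), 0.63)]
tab_rest [(array([317.4,  66.3]), 0.65)]
flap_hinge [(array([129.2,  34.8]), 0.88)]
[[ 0.847 -0.029  0.53 ]
 [-0.025 -1.    -0.015]
 [ 0.53  -0.001 -0.848]]
```

View pics/w2o.png

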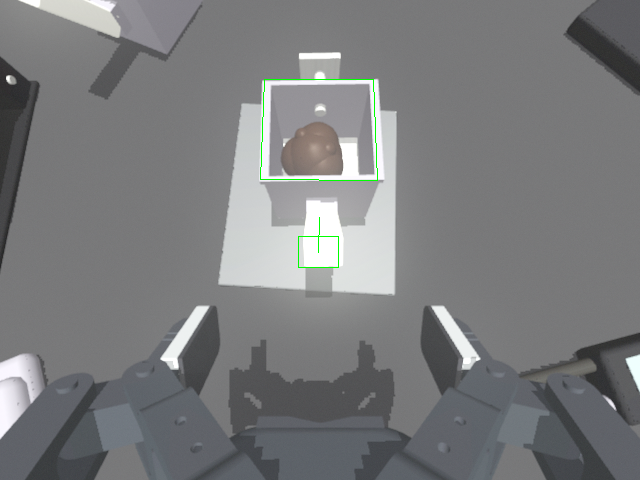

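```bash
python3 -m crank '[[10,-1,-16,0,0,0,0],[12,-1,-20,0,0,0,0],[12,0,-20,0,0,0,0],[9,0,-13,0,0,0,0],[5,0,-7,0,0,0,0],[0,0,0,0,0,0,0],[0,0,0,0,0,0,0]]' 80
python3 - <<'E'
from h import *
o=r.get_obs();print(o['qpos'].round(2),o['contact_force'])
p=shot('wrist','w3.png');p=shot('side','s3.png')
E
```

```text
clock: 5.9
eef_pos: [0.549, -0.2252, 0.0738]
orientation: [0.961, -0.014, 0.276, 0.004]
contact_force: [0.7, -0.2, -1.2]
finger_gap: 0.0849
[-0.07  0.02  0.55  2.26 -0.63  0.42 -0.61] [ 0.70091366 -0.18687431 -1.15687464]
```

View pics/w3.png

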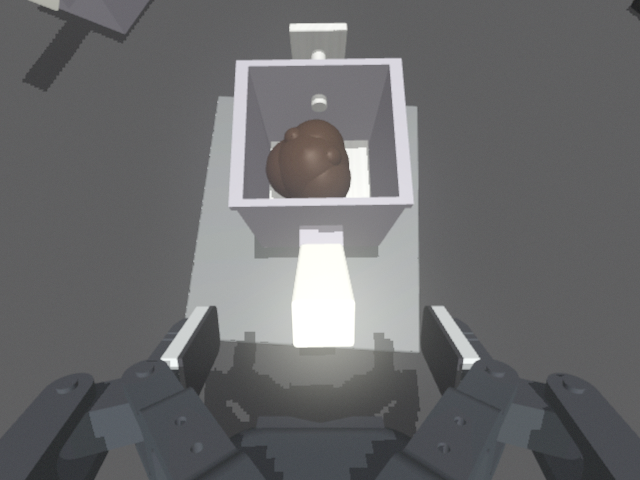

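View pics/s3.png

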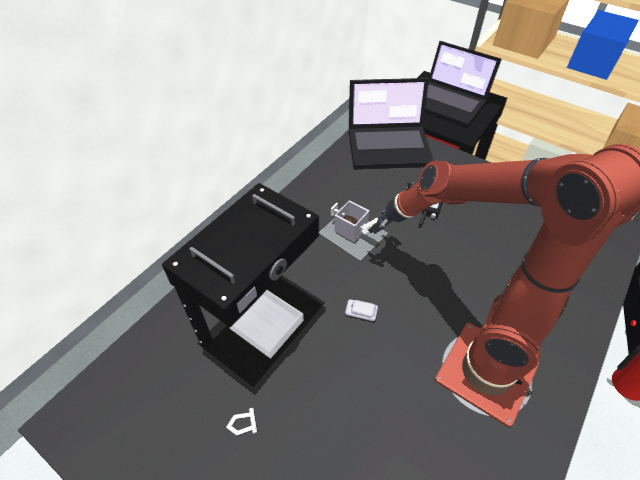

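Run:
```python
from fit2 import *
p=shot('wrist')
a=[.6285,-.2275,-.032];Rz=R.from_euler('z',a[2]).as_matrix()
w=lambda X:Rz@np.array(X)/1000+[a[0],a[1],.004]
for X in [(-113,13,105),(-113,-13,105),(-95,13,117),(-95,-13,117),(44,44,90),(44,-44,90),(-44,-44,90),(-44,44,90)]: print(X,proj(p,w(X)).round(0))
fit([(p,X,u) for X,u in zip([(44,44,90),(44,-44,90),(-44,-44,90),(-44,44,90),(-113,13,105),(-113,-13,105)],[(237,61),(402,59),(411,205),(230,208),(292,347),(354,346)])],a,.004)
```

```text
(-113, 13, 105) [[287. 350.]]
(-113, -13, 105) [[349. 350.]]
(-95, 13, 117) [[285. 304.]]
(-95, -13, 117) [[351. 304.]]
(44, 44, 90) [[241.  59.]]
(44, -44, 90) [[397.  59.]]
(-44, -44, 90) [[406. 206.]]
(-44, 44, 90) [[231. 205.]]
[ 0.62843972 -0.22761208 -0.01427607] -0.8179585994789469
[[3.2, -0.9], [-6.5, -1.1], [-3.5, -0.7], [3.2, -1.0], [-0.3, 3.8], [0.4, 3.8]]
```

```bash
python3 -m crank '[[0,0,0,0,0,0,1],[0,0,0,0,0,0,1],[0,0,0,0,0,0,1],[0,0,0,0,0,0,1],[0,0,0,0,0,0,1],[0,0,0,0,0,0,1],[0,0,0,0,0,0,1],[0,0,0,0,0,0,1],[0,0,0,0,0,0,1],[0,0,0,0,0,0,1]]' 80
python3 - <<'E'
from h import *
o=r.get_obs();print(o['qpos'].round(2),o['contact_force'],o['moment'])
p=shot('wrist','w4.png')
E
```

```text
clock: 7.05
eef_pos: [0.549, -0.2252, 0.0738]
orientation: [0.961, -0.014, 0.276, 0.003]
contact_force: [-5.6, 0.4, 5.8]
finger_gap: 0.0241
[-0.07  0.02  0.55  2.26 -0.63  0.42 -0.61] [-5.55648452  0.40641948  5.77983103] [0.1233252  0.71323047 0.18233206]
```

View pics/w4.png

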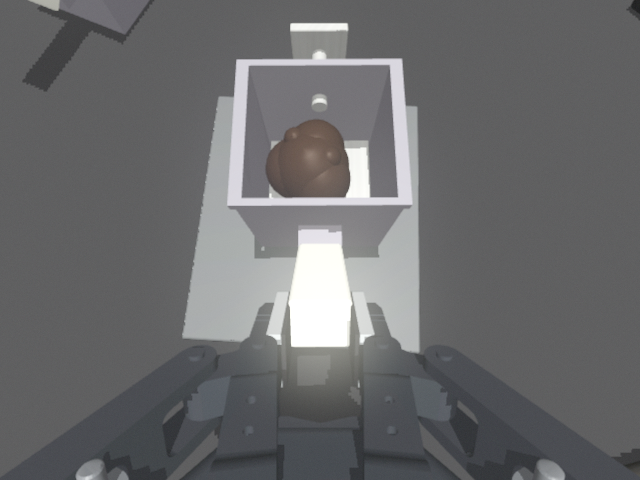

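```bash
python3 -m crank '[[0,0,4,0,0,0,1],[0,0,10,0,0,0,1],[0,0,15,0,0,0,1],[0,0,15,0,0,0,1],[0,0,6,0,0,0,1],[0,0,0,0,0,0,1],[0,0,0,0,0,0,1],[0,0,0,0,0,0,1]]'
python3 - <<'E'
from h import *
o=r.get_obs();print(o['qpos'].round(2),o['contact_force'],o['moment'])
p=shot('wrist','w5.png');shot('side','s5.png')
E
```

```text
clock: 7.9
eef_pos: [0.5483, -0.2247, 0.1222]
orientation: [0.961, -0.014, 0.275, 0.003]
contact_force: [0.5, 0.0, -3.2]
finger_gap: 0.024
[-0.07 -0.07  0.53  2.21 -0.39  0.51 -0.84] [ 0.47659171  0.04849233 -3.22361467] [-0.01379303  1.24598611  0.02614949]
```

View pics/w5.png

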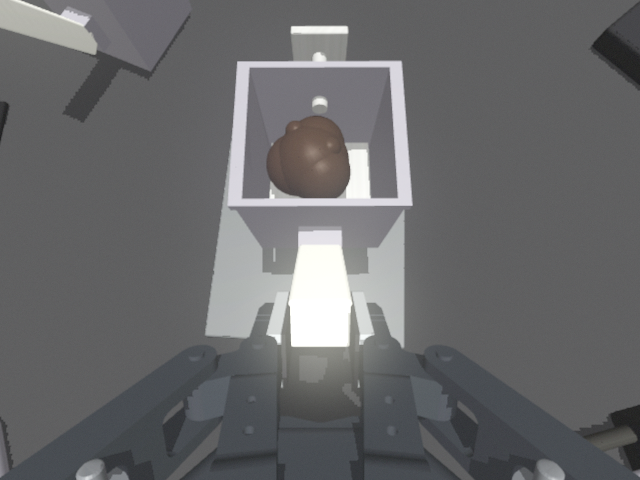

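```bash
python3 -m crank '[[-2,4,8,0,0,0,1],[-3,12,12,0,0,0,1],[-3,20,14,0,0,0,1],[-3,25,14,0,0,0,1],[-3,28,14,0,0,0,1],[-3,28,12,0,0,0,1],[-3,28,10,0,0,0,1],[-3,28,5,0,0,0,1],[-3,28,0,0,0,0,1],[-2,24,0,0,0,0,1],[0,0,0,0,0,0,1]]'
python3 - <<'E'
from h import *
o=r.get_obs();print(o['qpos'].round(2),o['eef_pos'],R.from_quat(o['orientation']).as_matrix().round(3))
E
```

```text
clock: 9.1
eef_pos: [0.5205, 0.0032, 0.212]
orientation: [0.961, -0.012, 0.275, 0.003]
contact_force: [0.3, -0.4, -1.6]
finger_gap: 0.0241
[-0.01 -0.35 -0.12  2.24  0.07  0.69 -1.78] [0.52052543 0.00321736 0.21196931] [[ 0.848 -0.026  0.529]
 [-0.022 -1.    -0.013]
 [ 0.53  -0.001 -0.848]]
```

```bash
python3 -m crank '[[0,10,0,0,0,0,1],[0,20,0,0,0,0,1],[0,28,0,0,0,0,1],[-2,28,0,0,0,0,1],[-4,28,0,0,0,0,1],[-5,28,0,0,0,0,1],[-6,28,0,0,0,0,1],[-6,28,0,0,0,0,1],[-6,28,0,0,0,0,1],[-3,20,0,0,0,0,1],[-2,12,0,0,0,0,1],[0,0,0,0,0,0,1]]'
python3 -m crank '[[0,0,0,0,0,0,1],[0,0,0,0,0,0,1],[0,0,0,0,0,0,1]]'
python3 - <<'E'
from h import *
o=r.get_obs();print(o['qpos'].round(2),o['eef_pos'],o['contact_force'],o['moment'],R.from_quat(o['orientation']).as_matrix().round(3))
p=shot('wrist','w6.png');shot('side','s6.png')
E
```

```text
clock: 10.3
eef_pos: [0.4866, 0.2597, 0.2121]
orientation: [0.961, -0.013, 0.275, 0.003]
contact_force: [-0.3, 0.1, -2.5]
finger_gap: 0.0242
clock: 10.6
eef_pos: [0.4872, 0.2569, 0.2123]
orientation: [0.961, -0.015, 0.276, 0.004]
contact_force: [-1.2, -0.2, -2.9]
finger_gap: 0.0241
[-0.01 -0.2  -0.75  2.09  0.36  0.83 -2.58] [0.4871994  0.25686915 0.21225007] [-1.2426372  -0.23615604 -2.93705576] [ 0.0368251   1.25176199 -0.01445061] [[ 0.848 -0.031  0.53 ]
 [-0.027 -1.    -0.016]
 [ 0.53  -0.001 -0.848]]
```

View pics/w6.png

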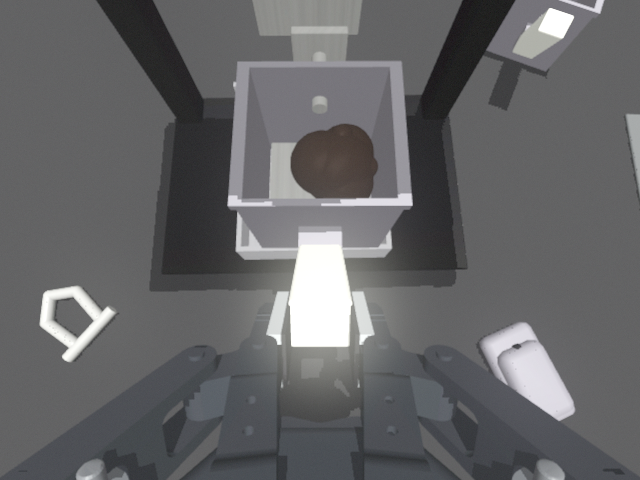

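View pics/s6.png

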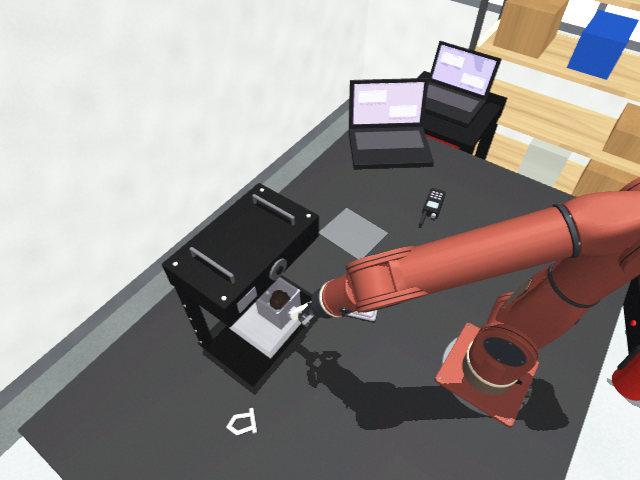

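```bash
python3 -m crank '[[4,0,0,0,0,0,1],[7,1,0,0,0,0,1],[5,1,0,0,0,0,1],[3,0,0,0,0,0,1],[0,0,0,0,0,0,1],[0,0,0,0,0,0,1],[0,0,0,0,0,0,1]]'
python3 - <<'E'
from h import *
o=r.get_obs();print(o['qpos'].round(2),o['eef_pos'],o['contact_force'],o['moment'],R.from_quat(o['orientation']).as_matrix().round(3))
E
```

```text
clock: 11.4
eef_pos: [0.5058, 0.26, 0.2123]
orientation: [0.961, -0.014, 0.276, 0.004]
contact_force: [0.5, 0.6, -2.5]
finger_gap: 0.024
[ 0.01 -0.15 -0.76  2.06  0.39  0.83 -2.58] [0.50581179 0.26004823 0.21234294] [ 0.4508593   0.59809508 -2.49881653] [0.03851626 1.24308242 0.03473721] [[ 0.848 -0.029  0.53 ]
 [-0.025 -1.    -0.015]
 [ 0.53  -0.001 -0.848]]
```

```bash
for i in 1; do python3 -m crank '[[2,0,0,0,0,0,1],[2,0,0,0,0,0,1],[0,0,0,0,0,0,1]]'; python3 -m crank '[[2,0,0,0,0,0,1],[0,0,0,0,0,0,1]]'; done
```

```text
clock: 11.7
eef_pos: [0.5102, 0.2599, 0.2125]
orientation: [0.961, -0.014, 0.276, 0.004]
contact_force: [0.6, 0.3, -3.6]
finger_gap: 0.0244
clock: 11.9
eef_pos: [0.5122, 0.2599, 0.2124]
orientation: [0.961, -0.014, 0.276, 0.004]
contact_force: [-1.0, -0.1, -2.8]
finger_gap: 0.0239
```

```bash
python3 -m crank '[[2,0,0,0,0,0,1],[0,0,0,0,0,0,1]]';python3 - <<'E'
from h import *
o=r.get_obs();print(o['contact_force'],o['moment'])
E
python3 -m crank '[[2,0,0,0,0,0,1],[0,0,0,0,0,0,1]]'
python3 - <<'E'
from h import *
o=r.get_obs();print(o['contact_force'],o['moment'])
E
```

```text
clock: 12.1
eef_pos: [0.5142, 0.2599, 0.2124]
orientation: [0.961, -0.014, 0.276, 0.004]
contact_force: [-0.0, -0.8, -3.8]
finger_gap: 0.0243
[-0.03568735 -0.84148004 -3.84915521] [0.0351515  1.23319362 0.00455058]
clock: 12.3
eef_pos: [0.5162, 0.2599, 0.2124]
orientation: [0.961, -0.014, 0.276, 0.004]
contact_force: [0.0, 0.0, -2.5]
finger_gap: 0.0239
[ 0.0095093   0.04541219 -2.49211494] [0.06060109 1.23516955 0.01530312]
```

```bash
cat > f.py <<'E'
from h import *
o=r.get_obs();print(o['contact_force'].round(2),o['moment'].round(3))
E
python3 -m crank '[[2,0,0,0,0,0,1],[0,0,0,0,0,0,1]]'|sed -n 2p; python3 f.py
python3 -m crank '[[2,0,0,0,0,0,1],[0,0,0,0,0,0,1]]'|sed -n 2p; python3 f.py
```

```text
eef_pos: [0.5182, 0.2599, 0.2124]
[ 0.03  0.44 -3.06] [-0.015  1.295 -0.027]
eef_pos: [0.5202, 0.2599, 0.2124]
[ 0.05  0.07 -2.64] [0.035 1.188 0.035]
```

```bash
python3 -m crank '[[2,0,0,0,0,0,1],[0,0,0,0,0,0,1]]'|sed -n 2p; python3 f.py
python3 -m crank '[[2,0,0,0,0,0,1],[0,0,0,0,0,0,1]]'|sed -n 2p; python3 f.py
```

```text
eef_pos: [0.5222, 0.2599, 0.2124]
[ 0.11 -0.28 -2.36] [ 0.092  1.211 -0.012]
eef_pos: [0.5242, 0.2599, 0.2124]
[ 0.19  0.21 -3.77] [0.052 1.213 0.039]
```

```bash
python3 -m crank '[[2,0,0,0,0,0,1],[0,0,0,0,0,0,1]]'|sed -n 2p; python3 f.py
python3 -m crank '[[2,0,0,0,0,0,1],[0,0,0,0,0,0,1]]'|sed -n 2p; python3 f.py
```

```text
eef_pos: [0.5262, 0.2599, 0.2124]
[ 0.57 -0.37 -4.75] [ 0.003  1.252 -0.032]
eef_pos: [0.5282, 0.2599, 0.2124]
[ 0.43  0.4  -2.39] [0.076 1.224 0.03 ]
```

```bash
python3 -m crank '[[2,0,0,0,0,0,1],[0,0,0,0,0,0,1]]'|sed -n 2p; python3 f.py
python3 -m crank '[[2,0,0,0,0,0,1],[0,0,0,0,0,0,1]]'|sed -n 2p; python3 f.py
```

```text
eef_pos: [0.5302, 0.2599, 0.2124]
[-0.2  -0.44 -3.03] [ 0.019  1.225 -0.1  ]
eef_pos: [0.5322, 0.2599, 0.2124]
[ 0.22 -0.31 -3.83] [-0.005  1.264  0.033]
```

```bash
python3 -m crank '[[2,0,0,0,0,0,1],[0,0,0,0,0,0,1]]'|sed -n 2p; python3 f.py
python3 -m crank '[[2,0,0,0,0,0,1],[0,0,0,0,0,0,1]]'|sed -n 2p; python3 f.py
```

```text
eef_pos: [0.534, 0.26, 0.2123]
[-0.22  0.25 -3.18] [-0.016  1.192  0.044]
eef_pos: [0.5359, 0.26, 0.2123]
[-2.96  0.28 -2.83] [ 0.005  1.623 -0.067]
```

```bash
python3 -m crank '[[2,0,0,0,0,0,1],[0,0,0,0,0,0,1]]'|sed -n 2p; python3 f.py
python3 - <<'E'
from h import *
shot('wrist','w7.png')
E
```

```text
eef_pos: [0.538, 0.26, 0.2123]
[-3.58 -0.41 -2.01] [-0.008  1.707 -0.072]
```

View pics/w7.png

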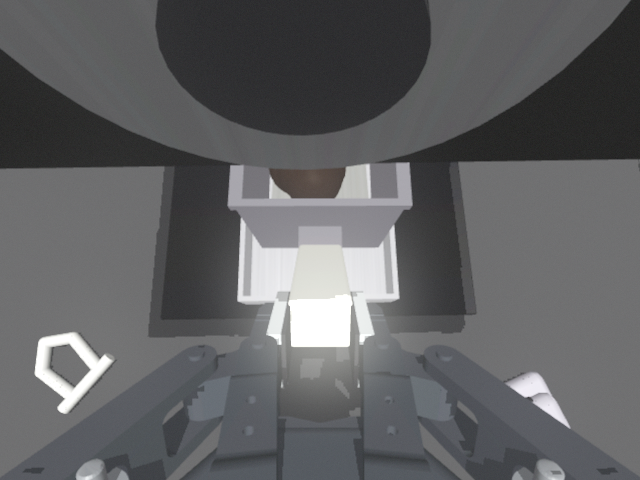

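```bash
python3 -m crank '[[2,0,0,0,0,0,1],[2,0,0,0,0,0,1],[0,0,0,0,0,0,1]]'|sed -n 2p; python3 f.py
python3 -m crank '[[2,0,0,0,0,0,1],[2,0,0,0,0,0,1],[0,0,0,0,0,0,1]]'|sed -n 2p; python3 f.py
```

```text
eef_pos: [0.5421, 0.2599, 0.2123]
[-3.4  -0.93 -2.96] [-0.02   1.709 -0.116]
eef_pos: [0.5461, 0.2599, 0.2123]
[-3.87 -0.78 -2.63] [-0.094  1.79  -0.112]
```

```bash
python3 -m crank '[[2,0,0,0,0,0,1],[2,0,0,0,0,0,1],[0,0,0,0,0,0,1]]'|sed -n 2p; python3 f.py
python3 - <<'E'
from h import *
shot('wrist','w8.png')
E
```

```text
eef_pos: [0.5496, 0.2599, 0.2121]
[-7.64 -0.38 -1.39] [-0.2    2.503 -0.208]
```

View pics/w8.png

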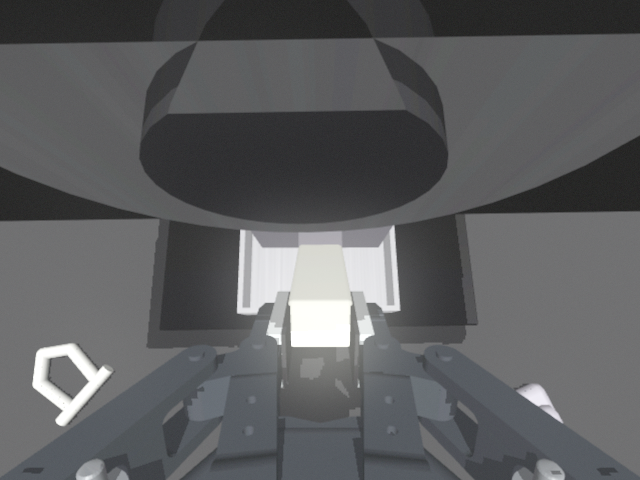

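Run:
```python
from h import *
o=r.get_obs();print(o['eef_pos'],o['contact_force'].round(2),o['moment'].round(3))
p=shot('side');im=cv2.cvtColor(p['img'],cv2.COLOR_RGB2BGR)
cv2.imwrite('pics/s8.png',cv2.resize(im[230:400,190:340],None,fx=4,fy=4,interpolation=cv2.INTER_CUBIC))
```

```text
[0.54950455 0.25986394 0.21202453] [-8.05 -0.79 -0.43] [-0.214  2.455 -0.269]
```

View pics/s8.png

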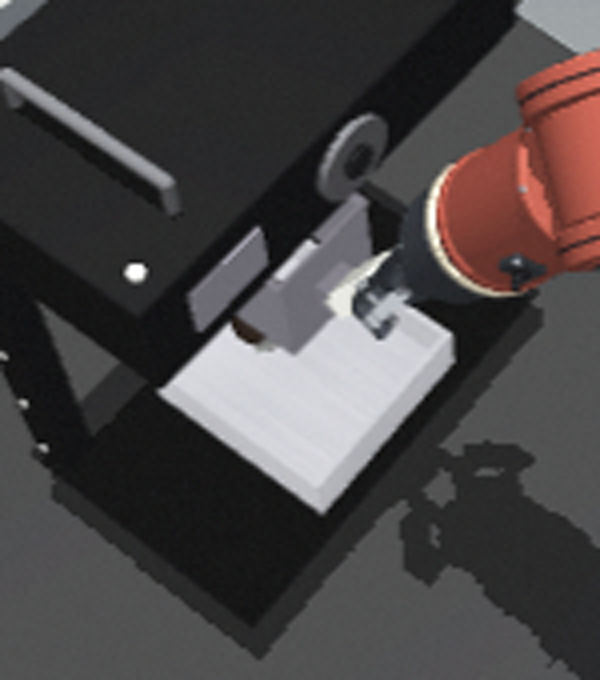

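```bash
python3 -m crank '[[1,0,0,0,0,0,1],[1,0,0,0,0,0,1],[0,0,0,0,0,0,1]]'|sed -n 2p; python3 f.py
python3 -m crank '[[1,0,0,0,0,0,1],[1,0,0,0,0,0,1],[0,0,0,0,0,0,1]]'|sed -n 2p; python3 f.py
```

```text
eef_pos: [0.5514, 0.2598, 0.212]
[-8.52 -1.35 -1.33] [-0.222  2.479 -0.342]
eef_pos: [0.5534, 0.2599, 0.212]
[-8.47 -1.94 -0.88] [-0.274  2.553 -0.319]
```

```bash
python3 -m crank '[[1,0,0,0,0,0,1],[0,0,0,0,0,0,1],[0,0,0,0,0,0,1],[0,0,0,0,0,0,1],[0,0,0,0,0,0,1]]'|sed -n 2p; python3 f.py
python3 - <<'E'
from h import *
p=shot('side');im=cv2.cvtColor(p['img'],cv2.COLOR_RGB2BGR)
cv2.imwrite('pics/s9.png',cv2.resize(im[230:400,190:340],None,fx=4,fy=4,interpolation=cv2.INTER_CUBIC))
shot('scene','sc9.png')
E
```

```text
eef_pos: [0.5541, 0.2599, 0.2119]
[-9.08 -1.34 -1.82] [-0.258  2.688 -0.321]
```

View pics/s9.png

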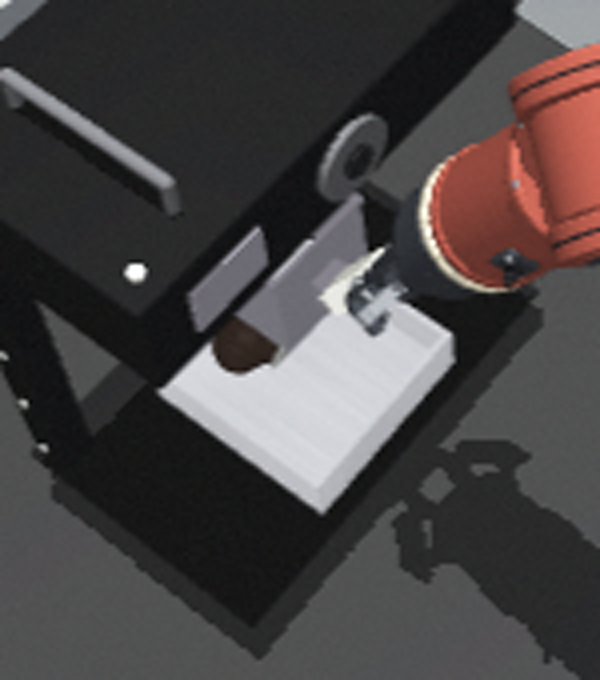

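Run:
```python
from h import *
p=shot('side')
print([(px(x['location']).round(),x['confidence']) for x in r.find_in('nodule',p)],[(px(x['location']).round(),x['confidence']) for x in r.pinpoint('nodule',p)])
print(onz(p,(251,317),.036)-[.621,.2596,0])
```

```text
[] [(array([249., 312.]), 0.58)]
[0.04706038 0.02170698 0.036     ]
```

```bash
python3 -m crank '[[-2,0,0,0,0,0,1],[-3,0,0,0,0,0,1],[-3,0,0,0,0,0,1],[-3,0,0,0,0,0,1],[-3,0,0,0,0,0,1],[-3,0,0,0,0,0,1],[-3,0,0,0,0,0,1],[-4,0,0,0,0,0,1],[-6,0,0,0,0,0,1],[-8,0,0,0,0,0,1],[-8,0,0,0,0,0,1],[0,0,0,0,0,0,1]]'|sed -n 2p; python3 f.py
python3 -m crank '[[-10,0,0,0,0,0,1],[-10,0,0,0,0,0,1],[0,0,0,0,0,0,1],[0,0,0,0,0,0,1]]'|sed -n 2p; python3 f.py
python3 - <<'E'
from h import *
p=shot('side');im=cv2.cvtColor(p['img'],cv2.COLOR_RGB2BGR)
cv2.imwrite('pics/s10.png',cv2.resize(im[230:400,190:340],None,fx=4,fy=4,interpolation=cv2.INTER_CUBIC))
shot('wrist','w10.png'); print(r.get_obs()['qpos'].round(2))
E
```

```text
eef_pos: [0.5081, 0.2603, 0.2127]
[-0.33 -0.29 -2.17] [ 0.074  1.086 -0.033]
eef_pos: [0.4889, 0.2601, 0.2127]
[-0.33  0.03 -1.31] [ 0.017  1.035 -0.047]
[-0.   -0.19 -0.76  2.08  0.36  0.83 -2.58]
```

View pics/s10.png

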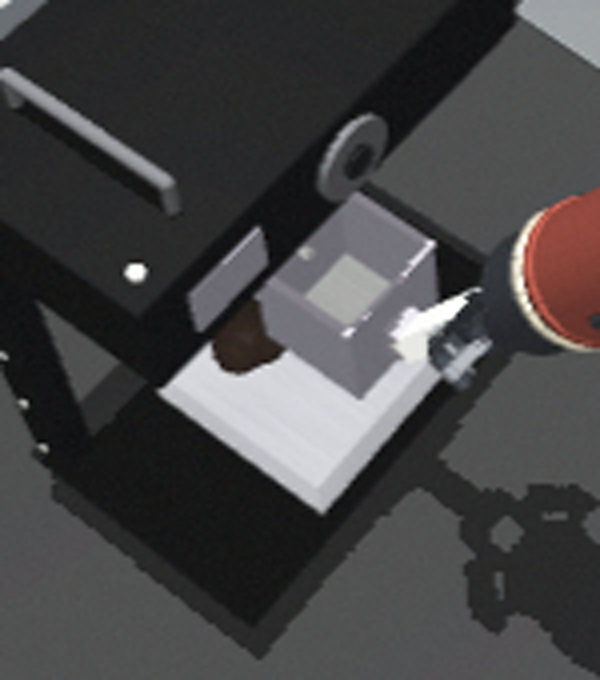

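View pics/w10.png

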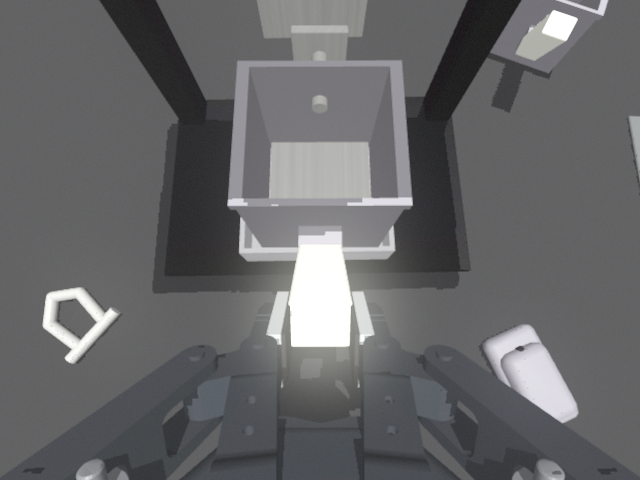

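```bash
python3 -m crank '[[3,-12,0,0,0,0,1],[5,-20,0,0,0,0,1],[6,-28,0,0,0,0,1],[6,-30,0,0,0,0,1],[5,-30,0,0,0,0,1],[4,-30,0,0,0,0,1],[2,-30,0,0,0,0,1],[0,-30,0,0,0,0,1],[0,-30,0,0,0,0,1],[0,-30,0,0,0,0,1],[0,-30,0,0,0,0,1],[0,-30,0,0,0,0,1]]'
python3 -m crank '[[2,-30,0,0,0,0,1],[3,-30,-5,0,0,0,1],[3,-30,-8,0,0,0,1],[3,-25,-10,0,0,0,1],[3,-20,-15,0,0,0,1],[1,-10,-20,0,0,0,1],[0,-3,-20,0,0,0,1],[0,0,-15,0,0,0,1],[0,0,0,0,0,0,1],[0,0,0,0,0,0,1],[0,0,0,0,0,0,1]]'
python3 - <<'E'
from h import *
shot('wrist','w11.png'); o=r.get_obs();print(o['qpos'].round(2),o['eef_pos'],R.from_quat(o['orientation']).as_matrix().round(3),o['contact_force'])
E
```

```text
clock: 19.8
eef_pos: [0.5197, -0.0718, 0.2122]
orientation: [0.961, -0.015, 0.275, 0.004]
contact_force: [0.5, -0.5, -2.1]
finger_gap: 0.0241
clock: 20.9
eef_pos: [0.5356, -0.2184, 0.1206]
orientation: [0.961, -0.014, 0.276, 0.004]
contact_force: [-0.2, -0.4, -2.7]
finger_gap: 0.0242
[-0.08 -0.11  0.53  2.25 -0.36  0.5  -0.87] [ 0.5356584  -0.21829693  0.12066373] [[ 0.847 -0.029  0.531]
 [-0.025 -1.    -0.015]
 [ 0.531 -0.001 -0.847]] [ 0.25091396  0.44889961 -1.60450926]
```

View pics/w11.png

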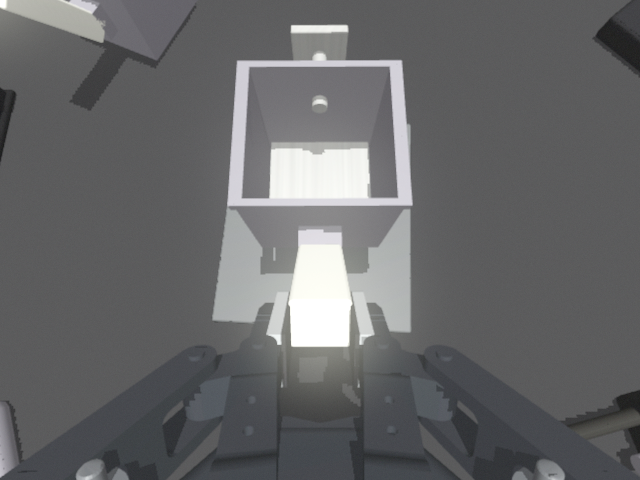

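Run:
```python
from fit2 import *
p=shot('wrist')
m=[(100,-85,4),(-100,-85,4),(-100,85,4)]
fit([(p,X,u) for X,u in zip(m,[(409,125),(411,332),(213,319)])],[.614,-.22,-.09],.0)
S=shot('scene','sc11.png');D=shot('side')
im=cv2.cvtColor(S['img'],cv2.COLOR_RGB2BGR)
a=[.614,-.22,-.086];Rz=R.from_euler('z',a[2]).as_matrix()
f=6;im=cv2.resize(im[290:380,280:390],None,fx=f,fy=f,interpolation=cv2.INTER_CUBIC)
q=((proj(S,[Rz@np.array(x)/1000+[a[0],a[1],0] for x in [(-100,85,4),(100,85,4),(100,-85,4),(-100,-85,4)]])-[280,290])*f).astype(int)
cv2.polylines(im,[q.reshape(-1,1,2)],True,(0,255,0),1);cv2.imwrite('pics/sc11z.png',im)
```

```text
[ 0.61351818 -0.21848629 -0.08860799] -5.076863631636146
[[1.2, -3.8], [0.3, -0.0], [-3.2, 0.7]]
```

View pics/sc11z.png

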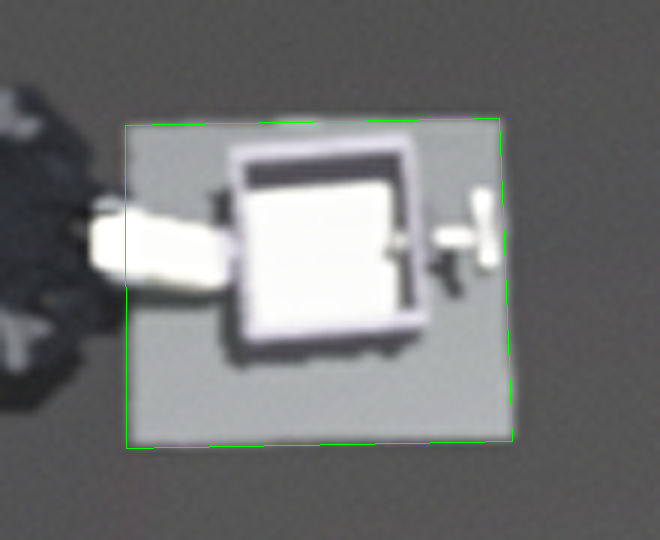

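```bash
python3 -m crank '[[-1,1,-8,0,0,0,1],[0,0,-14,0,0,0,1],[0,0,-13,0,0,0,1],[0,0,-6,0,0,0,1],[0,0,-2,0,0,0,1],[0,0,0,0,0,0,1],[0,0,0,0,0,0,1]]'; python3 f.py
python3 -m crank '[[0,0,-1,0,0,0,1],[0,0,0,0,0,0,1]]'|sed -n 2p; python3 f.py
python3 -m crank '[[0,0,-1,0,0,0,1],[0,0,0,0,0,0,1]]'|sed -n 2p; python3 f.py
```

```text
clock: 21.8
eef_pos: [0.5342, -0.2171, 0.0767]
orientation: [0.961, -0.014, 0.276, 0.004]
contact_force: [0.0, -0.1, -2.1]
finger_gap: 0.024
[ 0.01 -0.1  -2.08] [ 0.039  1.051 -0.002]
eef_pos: [0.5341, -0.2171, 0.0757]
[-0.03 -0.28 -1.88] [0.083 1.031 0.019]
eef_pos: [0.5341, -0.2171, 0.0745]
[-0.    0.66 -2.99] [0.    0.921 0.012]
```

```bash
python3 -m crank '[[0,0,-1,0,0,0,1],[0,0,0,0,0,0,1]]'|sed -n 2p; python3 f.py
python3 -m crank '[[0,0,-1,0,0,0,1],[0,0,0,0,0,0,1]]'|sed -n 2p; python3 f.py
```

```text
eef_pos: [0.5342, -0.2172, 0.0738]
[-2.47  0.51  2.84] [0.123 0.828 0.105]
eef_pos: [0.5348, -0.2174, 0.0738]
[-10.1    3.24  13.55] [0.388 0.894 0.41 ]
```

```bash
python3 -m crank '[[0,0,1,0,0,0,1],[0,0,0,0,0,0,1],[0,0,0,0,0,0,0.8],[0,0,0,0,0,0,0.6],[0,0,0,0,0,0,0.4],[0,0,0,0,0,0,0],[0,0,0,0,0,0,0],[0,0,0,0,0,0,0],[0,0,0,0,0,0,0],[0,0,0,0,0,0,0],[0,0,0,0,0,0,0]]'; python3 f.py
python3 - <<'E'
from h import *
shot('wrist','w12.png')
E
```

```text
clock: 23.7
eef_pos: [0.534, -0.217, 0.0734]
orientation: [0.961, -0.014, 0.276, 0.004]
contact_force: [0.8, 1.0, -0.4]
finger_gap: 0.0852
[ 0.81  1.01 -0.36] [0.041 0.584 0.018]
```

View pics/w12.png

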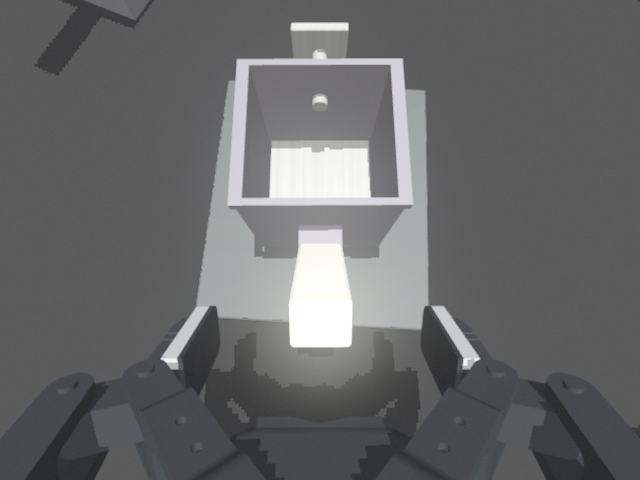

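Released cleanly; back off along the handle.

```bash
python3 -m crank '[[-5,0,8,0,0,0,0],[-8,0,13,0,0,0,0],[-11,0,17,0,0,0,0],[-11,0,17,0,0,0,0],[-11,0,17,0,0,0,0],[-10,0,25,0,0,0,0],[0,0,25,0,0,0,0],[0,0,0,0,0,0,0],[0,0,0,0,0,0,0],[0,0,0,0,0,0,0]]'
python3 - <<'E'
from fit2 import *
o=r.get_obs();print(o['contact_force'])
p=shot('wrist','w13.png')
for l in ['cup','cup_grip','tab_rest','flap_hinge','mat']:
    print(l,[(np.round(px(x['location']),1),round(x['confidence'],2)) for x in r.pinpoint(l,p)])
S=shot('scene','sc13.png');D=shot('side','s13.png')
im=cv2.cvtColor(S['img'],cv2.COLOR_RGB2BGR)
cv2.imwrite('pics/sc13z.png',cv2.resize(im[290:380,280:390],None,fx=6,fy=6,interpolation=cv2.INTER_CUBIC))
E
```

```text
clock: 24.75
eef_pos: [0.4775, -0.2167, 0.1942]
orientation: [0.961, -0.014, 0.275, 0.003]
contact_force: [-1.1, -0.3, -0.8]
finger_gap: 0.0854
[-1.13803126 -0.32039344 -0.78176103]
cup [(array([171.9,  26.6]), 0.9), (array([318.5, 184.2]), 0.59), (array([317.4, 216.2]), 0.27)]
cup_grip [(array([99.7, 19.7]), 0.72), (array([318.1, 237.4]), 0.59)]
tab_rest [(array([317.1,  93.1]), 0.59)]
flap_hinge [(array([151.6,  48.6]), 0.95), (array([318. , 213.3]), 0.6)]
mat []
```

View pics/w13.png

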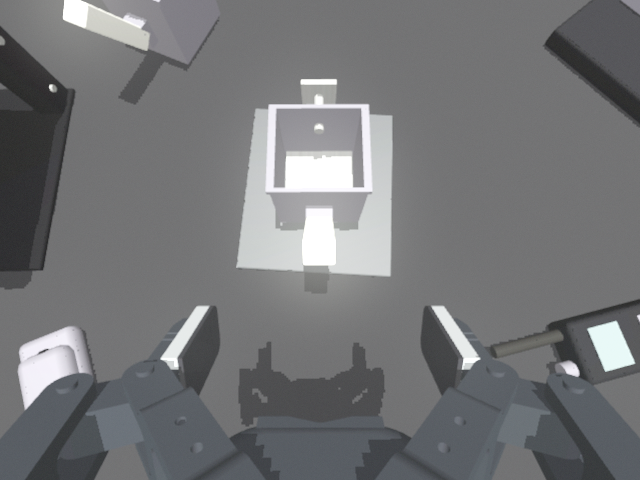

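View pics/sc13z.png

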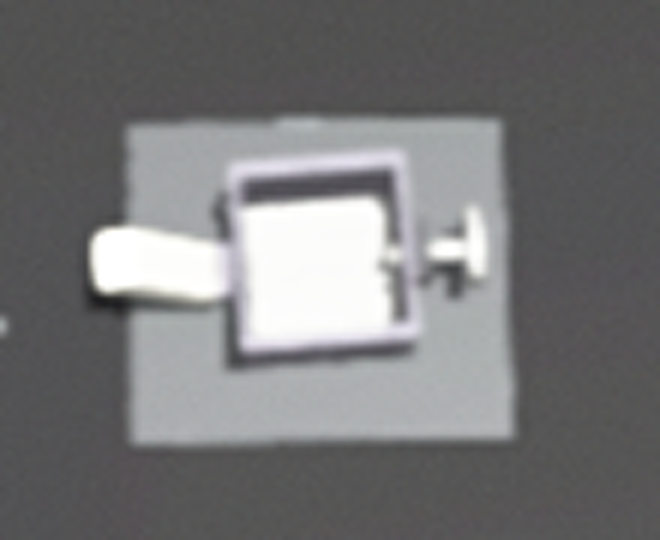

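View pics/s13.png

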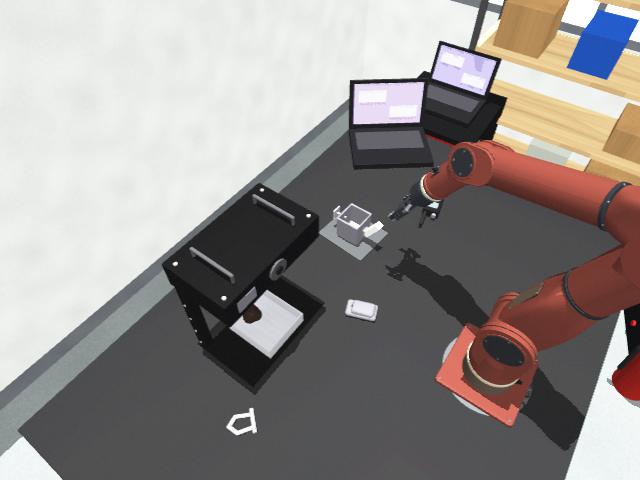

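Run:
```python
from fit2 import *
S=shot('scene')
s=lambda a,b:(280+a/6,290+b/6)
fit([(S,X,s(*u)) for X,u in zip([(-44,44,90),(44,44,90),(44,-44,90),(-44,-44,90)],[(227,161),(404,150),(420,341),(238,355)])],[.614,-.22,0],.004)
print(r.get_obs()['clock']); print(r.finish_job())
```

```text
[ 0.61572109 -0.21998405 -0.03792284] -2.172818474883587
[[0.3, 1.6], [-0.2, 1.5], [-0.5, -1.2], [0.3, -1.5]]
25.2
the job is handed in; nothing more can be done
None
```

The job is done and handed in at about 25 s: the nodule is in the tray, and the empty cup stands upright on its mat, released. There is no verdict yet.

- **Pick-up:** I took the nearer cup, the one on the mat with the nodule in it, by its slanted handle and carried it upright to under the head.
- **Release:** Stepping forward 2 mm at a time, I felt the stop at TCP x ≈ 0.535 m. I then pressed the tab in about 19 mm. The force rose to about 9 N, well under the 25 N limit.
- **Tray and cup:** The side camera shows the nodule lying in the tray, and the wrist camera shows the cup empty.
- **Placement:** The last scene picture puts the cup centre at (0.616, -0.220) m. The mat centre is about (0.614, -0.2195) m, so the cup is 2 mm off.
- **Clear of everything:** The gripper is open and backed off. In the pictures the mouse and shackle look unmoved. The radio was not touched, but the last views show only part of it.

What disagreed or fell short:
- **Position fits:** My camera fits differed by 2–3 mm and 1–2° from one view to another.
- **Set-down force:** The last 1 mm of lowering pressed at about 17 N in all. I raised the arm 1 mm before letting go.
- **Nodule detection:** While the cup was still over the tray, one network call missed the nodule and another found it with only 0.58 confidence. I relied on the pictures there.

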